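# Pack a second layer in the parts tray and stow it in the tray rack

## Robot

A 6-joint arm with a two-finger parallel gripper is mounted at the origin on the work surface. World frame = base frame: x ahead of the robot, y to its left, z up, the work surface at z = 0. Lengths are in m, angles in rad, forces in N, time in s.
With the tool pointing down it reaches from about 0.35 to 0.775 m from the base axis. Payload 7.3 kg.
Tool frame: the origin (TCP) lies on the centre line of the jaws, within the pads' length; the fingertips stand 11 mm ahead of it and the grasp point (between the pads) lies 8 mm behind it; y points along the fingers, z is the direction in which the jaws open and shut, and the axes are right-handed (so a half turn about y gives the same grasp; the last joint's range is limited). The gripper opens to 92 mm and grips with 3 to 60 N. Pads are 19 mm wide; open, the fingers measure 130 mm over their backs; the gripper's body (75 mm by 190 mm) begins 47 mm behind the grasp point.
Start: joints at [-1.465, 0.342, 1.524, -0, 1.275, -0.146], TCP at [0.131, -0.508, 0.238] pointing down, gripper open.
Joint ranges: [-2.53, 2.53], [-0.77, 2.02], [0.04, 2.7], [-1, 4.14], [0.28, 2.66], [-3.11, 3.11]. Speed limits (rad/s): [2.57, 2.57, 3.14, 3.14, 3.14, 3.14].

## Interface

Orientations are given as [roll, pitch, yaw] about the fixed x, y, z axes, in that order (R = Rz(yaw) Ry(pitch) Rx(roll)).
In Python, from cell import robot, cams gives the robot as it stands.
- The arm moves only by the tool apply_moves, never from a script. Its argument "plan" is a list of rows, each a list of 7 numbers: the shift along the tool's x, y, z in m, then the turn, a rotation vector about the tool's x, y, z in degrees, then the gripper command: -1 is fully open, 1 is shut, values between are in proportion. A call has exactly 5 rows; each row is the pose to reach, as a shift and turn from the pose commanded when the call began, along the tool's axes at that moment; what a row does not reach only later rows make up. A row lasts 1/8 s, in which the tool goes at most 62.5 mm and 10.7 degrees, less where a joint would pass 70% of its speed; a pose out of reach is approached as far as the arm can. A call with a gripper value outside its range is refused whole. The fingers move at their own pace and stop on an object; "squeeze" is the grip in N (left out, the last holds). Time passes only in rows, so rows that repeat a pose let the fingers close, or fill a call up. It gives the time, the measured TCP pose, the force and the opening at its end, in the units of the state.
- robot.observe(): the state, without advancing time (a new reading comes with each control period).
- cams.read_camera(name): name is "scene" or "side" or "wrist"; returns the picture (420x560x3 uint8, blue, green, red); there is no depth.
- cams.calibration(name): a dict with "fx", "fy", "cx", "cy" (pixels), "extrinsics" (4x4, takes a point from world to camera coordinates); the wrist camera has in their place "T_tool_cam" (4x4, takes a point from camera to tool coordinates, whose origin is the TCP and whose axes are the tool frame's). Camera axes: x right, y up, looking along -z (the intrinsics and any distortion apply to the point x, -y, -z); pixel columns grow to the right and rows downward; lengths in m; the calibration is good to about 2 mm. The wrist camera is an equidistant fisheye: a pixel r from the principal point sees the ray r / f radians off the axis. A picture is of the moment at which its call begins: read the wrist's pose just before it. calibration takes no time and is no camera call.
- robot.hand_in(): hands the job in, once; it reports no verdict.
The state is a dict: "time": time; "qpos": joint angles; "qvel": joint speeds; "joint_efforts": joint torques, N m; "tool_pos": TCP position; "tool_rot": TCP orientation; "contact_force": force on the tool from outside, world axes, zero at the start; "torque": the same for the moment, N m; "opening": finger opening in m.
Only numpy, scipy, OpenCV 4.12 (cv2) and the standard library are available. Lean on these libraries where they do the work, as an engineer would, in place of code of your own. Each camera call takes 0.05 s, during which the arm holds its last target. There are 200 camera calls.

## Task

Lay the plywood separator sheet from its sloping stand flat and centred over the drilled plate that is already in the steel tray, lengthways with it, and gently set the other drilled plate on the sheet, squarely over the first. Then slide the loaded tray by its handle into the empty bottom slot of the green tray rack until it is fully home against the stop, the stack still in order. Do not shift the other things on the bench.

Things in the scene. Friction and masses are not known exactly. Their poses are not given: they have to be found in the camera images.
- tray: shallow loose steel tray standing on the bench, 160 mm long (x) by 130 mm wide (y), floor 3 mm thick, walls 4 mm thick and 16 mm high; origin at the centre of its underside, z up. Its +x end goes into the rack first; the handle is on its -x end. It slides on the bench. Loaded it weighs under 1 kg and stands 45 mm high
- tray_handle (a point): gripping point on the tray's handle: an upright steel lug 16 mm thick (y), 46 mm long, sticking out from the tray's -x wall from x = -80 to x = -126 mm, from 4 to 34 mm above the bench; this point is at x = -107 mm, 28 mm above the underside, axes as the tray's. Pinch across the 16 mm
- plate_low: drilled aluminium plate 104 (x) by 52 (y) by 18 mm thick, lying in the tray on its floor, roughly along the tray; origin at the centre of its underside, z up. It stays there
- plate_top: the other drilled aluminium plate, the same size (104 x 52 x 18 mm, about 0.26 kg), lying flat and loose on the bench; origin at the centre of its underside, x along its length. Either end may lead
- sheet: plywood separator sheet, loose, 130 (x) by 68 (y) by 6 mm, about 50 g, resting on the sloping stand; origin at the centre of its underside, x along its length (up the slope at the start), z square to its upper face. Either end may lead, same side up
- stand: fixed steel stand whose top slopes up 32 degrees towards its +x, with a lip at the low (-x) end standing 4 mm above the sheet's face; origin at the centre of its foot (130 x 60 mm). The slope is 44 mm wide, so the sheet overhangs it by 12 mm on each side with free space below; the sheet's underside centre is 62 mm above the bench
- rack: fixed green steel tray rack, 170 mm deep (x), 144 mm wide, 254 mm high; origin at the centre of its foot; trays go in along its +x. Above the empty bottom slot, stowed trays jut 20 mm in front of the mouth, from 70 to 225 mm above the bench, so an upright gripper cannot bring the handle home: lean it back 30 to 45 degrees. Once home, the tray's handle wall is 4 mm inside the mouth
- rack_mouth (a point): middle of the bottom slot's mouth at bench level, at x = -85 mm in the rack's frame, same axes. The slot is 136 mm wide and 70 mm high, its floor is the bench; along each side a 6 mm wide runner, 22 to 26 mm above the bench, passes over the tray's rim (124 mm between them). Before the mouth, guides 18 mm high flare out over 26 mm to about 160 mm width
- rack_stop (a point): middle of the stop (back wall's inner face) at bench level, at x = +79 mm in the rack's frame, axes as the rack's; the tray's nose touches it when the tray is home (tray origin 80 mm before it)
- flange: round steel flange, 90 mm across, 12 mm thick, with a 52 mm hub to 26 mm height; origin at the centre of its underside. Not part of the job; it may lie where the loose plate lay in another start
- pipe_stub: upright steel tube, 60 mm across, 70 mm tall; bystander
- angle_piece: steel angle, 80 mm long, 40 mm high, lying; bystander
- bar_block: lying aluminium block 70 x 45 x 25 mm; bystander
- lathe_centre: pointed steel cone, 36 mm across, 56 mm tall, standing; bystander
- wrench: spanner, 170 mm long, lying; bystander
- spray_can: can, 60 mm across, 170 mm tall; bystander
Not all that is in view belongs to the job. Leave any pink or turquoise look-alike of the plate_top alone.

How it is judged:
By the outcome, as a careful person would: the job done as asked, in the order asked, and still so for the second after the job is handed in, with the robot touching nothing.
It also fails if it takes over 72 s, if anything falls off the work surface, if the arm or the gripper's body presses on something with over 40 N, if the wrist force passes 120 N, or if a joint passes its speed limit or range.

## Working session

There is one attempt and no reset: what is moved stays moved. The work goes in short steps, Python scripts to look and compute and a tool call to move; the robot and the scene stay as the last step left them, time stands still between calls to the robot, and variables do not carry over. Pictures are saved under pics/ and viewed, about 8 in all and at most 12, crops included, and the job is handed in when it is done.

Besides the shell and the picture viewer there is one more tool, called after "Emit:" by a JSON object that holds its "fn" and its "kwargs", one argument or row to a line. apply_moves: Moves the arm, as the interface text tells. Its arguments: {"type":"object","properties":{"plan":{"type":"array","items":{"type":"array","items":{"type":"number"}}},"squeeze":{"type":"number"}},"required":["plan"]}

```bash
ls; mkdir -p pics; python3 - <<'E'
from cell import robot,cams
import cv2
print(robot.observe())
for n in("scene","side","wrist"):
    c=cams.calibration(n); print(n,c)
    cv2.imwrite(f"pics/{n}0.png",cams.read_camera(n))
E
```

```text
pics
{'time': 0.0, 'qpos': array([-1.46499803e+00,  3.42681138e-01,  1.52500943e+00,  1.47233641e-05,
        1.27541099e+00, -1.45995333e-01]), 'qvel': array([-0.00100963, -0.00076731,  0.00031788,  0.00079727,  0.00015335,
        0.00017869]), 'joint_efforts': array([-1.29796455e-03, -4.31247103e+01, -2.44223410e+01,  7.15252245e-02,
        5.58954547e-02, -1.22830161e-04]), 'tool_pos': array([ 0.13078568, -0.50804502,  0.23706919]), 'tool_rot': array([-1.57228714e+00,  2.33441682e-04, -2.88980350e+00]), 'contact_force': array([-0.85278301,  1.26102822, -0.67042313]), 'torque': array([-0.00590905, -0.00119921, -0.02124665]), 'opening': 0.0917725439077093}
scene {'fx': 397.1948316421587, 'fy': 397.1948316421587, 'cx': 282.9791016007317, 'cy': 207.8615852718999, 'extrinsics': array([[-0.16691112,  0.98569022, -0.02356817,  0.1359396 ],
       [-0.59054627, -0.08080096,  0.80294851,  0.26364157],
       [ 0.78955416,  0.14793913,  0.59558227, -1.69425791],
       [ 0.        ,  0.        ,  0.        ,  1.        ]])}
side {'fx': 538.3290254469346, 'fy': 538.3290254469346, 'cx': 274.0066371110329, 'cy': 211.98021855022654, 'extrinsics': array([[ 0.99407834, -0.10865287, -0.00167458, -0.49288841],
       [ 0.05788686,  0.51644632,  0.85436076, -0.06763148],
       [-0.09196392, -0.84939847,  0.51967767, -1.52525351],
       [ 0.        ,  0.        ,  0.        ,  1.        ]])}
wrist {'fx': 325.19226210127806, 'fy': 325.19226210127806, 'cx': 281.0136829914918, 'cy': 209.09613477532432, 'T_tool_cam': array([[ 6.02434579e-04, -9.54960083e-01, -2.96733679e-01,
        -7.91343143e-02],
       [ 7.00556392e-04,  2.96734063e-01, -9.54959897e-01,
        -1.45420263e-01],
       [ 9.99999573e-01,  3.67422188e-04,  8.47766251e-04,
         5.26894433e-04],
       [ 0.00000000e+00,  0.00000000e+00,  0.00000000e+00,
         1.00000000e+00]])}
```

View pics/scene0.png

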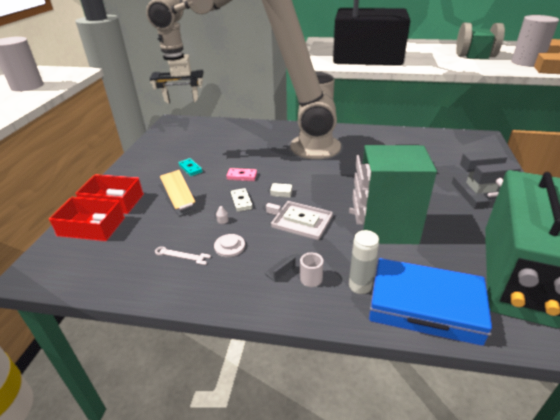

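View pics/side0.png

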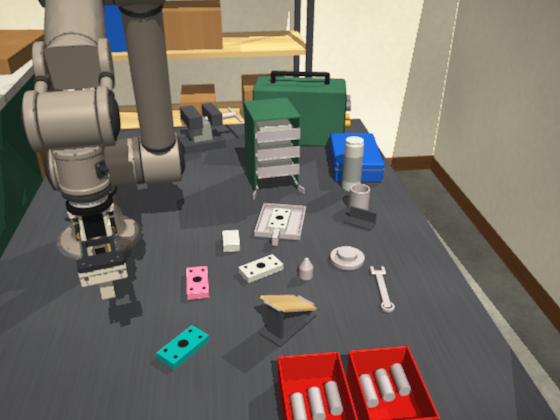

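```bash
cat > h.py <<'E'
import numpy as np, cv2
from cell import robot,cams
from scipy.spatial.transform import Rotation as R
def Ttool(s=None):
    s=s or robot.observe(); T=np.eye(4); T[:3,:3]=R.from_euler('xyz',s['tool_rot']).as_matrix(); T[:3,3]=s['tool_pos']; return T
def ray(n,px,T=None):
    c=cams.calibration(n); px=np.atleast_2d(np.float64(px))
    u=(px-[c['cx'],c['cy']])/c['fx']
    if n=='wrist':
        r=np.linalg.norm(u,axis=1,keepdims=True); k=np.sin(r)/np.maximum(r,1e-9)
        d=np.c_[u[:,:1]*k,-u[:,1:]*k,-np.cos(r)]; M=T@c['T_tool_cam']
    else:
        d=np.c_[u[:,0],-u[:,1],-np.ones(len(u))]; M=np.linalg.inv(c['extrinsics'])
    return M[:3,3],d@M[:3,:3].T
def onplane(n,px,z,T=None):
    o,d=ray(n,px,T); return o+d*((z-o[2])/d[:,2])[:,None]
def proj(n,P,T=None):
    c=cams.calibration(n); P=np.atleast_2d(P).astype(float)
    E=np.linalg.inv(T@c['T_tool_cam']) if n=='wrist' else c['extrinsics']
    q=P@E[:3,:3].T+E[:3,3]
    if n=='wrist':
        rho=np.hypot(q[:,0],q[:,1]); th=np.arctan2(rho,-q[:,2]); k=th/np.maximum(rho,1e-9)
        return np.c_[c['cx']+c['fx']*k*q[:,0],c['cy']-c['fx']*k*q[:,1]]
    return np.c_[c['cx']-c['fx']*q[:,0]/q[:,2],c['cy']+c['fx']*q[:,1]/q[:,2]]
def topview(img,n,x0,x1,y0,y1,z,s,T=None):
    "metric top view of plane z: columns = y from y0 to y1, rows = x from x1 down to x0, s px per mm, grid every 50 mm"
    xs=np.arange(x1,x0,-.001/s); ys=np.arange(y0,y1,.001/s)
    X,Y=np.meshgrid(xs,ys,indexing='ij'); p=proj(n,np.c_[X.ravel(),Y.ravel(),np.full(X.size,z)],T).astype(np.float32).reshape(*X.shape,2)
    o=cv2.remap(img,p[...,0],p[...,1],cv2.INTER_LINEAR)
    for g in np.arange(-1,1.01,.05):
        if x0<g<x1: cv2.line(o,(0,int((x1-g)*1000*s)),(8,int((x1-g)*1000*s)),(0,255,255),1); cv2.putText(o,f"{g:.2f}",(9,int((x1-g)*1000*s)+4),0,.35,(0,255,255))
        if y0<g<y1: cv2.line(o,(int((g-y0)*1000*s),0),(int((g-y0)*1000*s),8),(0,255,255),1); cv2.putText(o,f"{g:.2f}",(int((g-y0)*1000*s)-12,18),0,.35,(0,255,255))
    return o
E
python3 - <<'E'
from h import *
np.set_printoptions(precision=3,suppress=True)
a=dict(tray=(302,217),handle=(272,209),ptop=(241,199),sheet=(177,190),pink=(241,174),turq=(190,166),flange=(230,243),cone=(222,215),block=(282,189),rackfoot=(397,240))
b=dict(tray=(280,219),handle=(276,237),ptop=(261,268),sheet=(288,303),pink=(198,281),turq=(184,345),flange=(347,257),cone=(306,269),block=(232,240))
for k in a: print(k,onplane('scene',a[k],.02)[0], onplane('side',b[k],.02)[0] if k in b else '')
s=cv2.imread('pics/scene0.png'); d=cv2.imread('pics/side0.png')
print(cams.calibration('wrist')['T_tool_cam'])
cv2.imwrite('pics/top.png',np.vstack([topview(s,'scene',.2,.7,-.5,.25,.018,1)[100:400],topview(d,'side',.2,.7,-.5,.25,.018,1)[100:400]]))
E
```

```text
tray [0.521 0.012 0.02 ] [0.513 0.001 0.02 ]
handle [ 0.492 -0.091  0.02 ] [ 0.491 -0.091  0.02 ]
ptop [ 0.451 -0.207  0.02 ] [ 0.438 -0.226  0.02 ]
sheet [ 0.427 -0.447  0.02 ] [ 0.489 -0.366  0.02 ]
pink [ 0.293 -0.247  0.02 ] [ 0.28  -0.261  0.02 ]
turq [ 0.261 -0.46   0.02 ] [ 0.253 -0.474  0.02 ]
flange [ 0.675 -0.182  0.02 ] [ 0.665 -0.204  0.02 ]
cone [ 0.546 -0.245  0.02 ] [ 0.551 -0.243  0.02 ]
block [ 0.372 -0.078  0.02 ] [ 0.37  -0.092  0.02 ]
rackfoot [0.592 0.304 0.02 ] 
[[ 0.001 -0.955 -0.297 -0.079]
 [ 0.001  0.297 -0.955 -0.145]
 [ 1.     0.     0.001  0.001]
 [ 0.     0.     0.     1.   ]]
```

View pics/top.png

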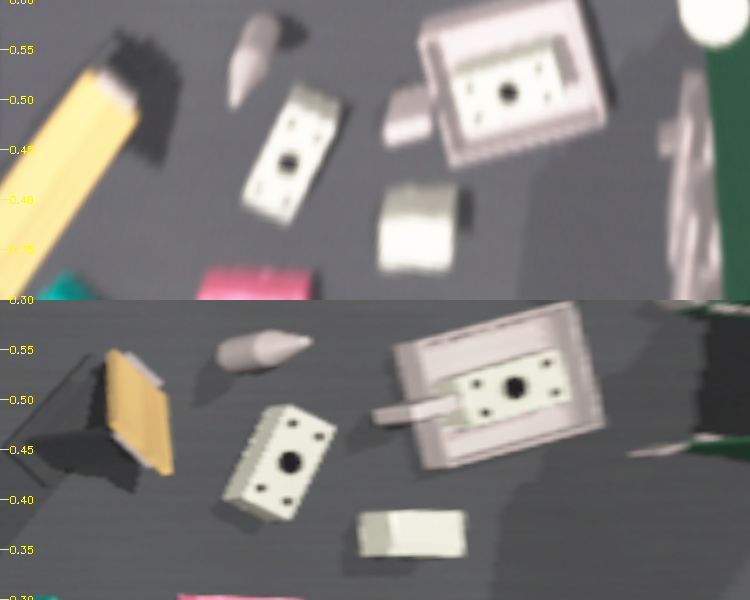

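```bash
cat >> h.py <<'E'
def D(yaw,tilt=0): return (R.from_euler('z',yaw)*R.from_euler('x',-90,degrees=True)*R.from_euler('z',tilt)).as_matrix()
def mv(pos,Rm,T=None):
    "shift (m) and turn (deg) in the tool's axes from pose T (default measured) to the target"
    T=Ttool() if T is None else T
    sh=T[:3,:3].T@(np.array(pos)-T[:3,3]); rv=R.from_matrix(T[:3,:3].T@Rm).as_rotvec(degrees=True)
    print('shift',np.round(sh,4),'|',round(np.linalg.norm(sh),3),'turn',np.round(rv,2)); U=np.eye(4);U[:3,:3]=Rm;U[:3,3]=pos; return U
E
python3 -c "
from h import *
mv([.45,-.30,.33],D(-2.67))"
```

```text
shift [-0.361  -0.0926 -0.1222] | 0.392 turn [ 6.000e-02 -1.259e+01 -1.000e-02]
```

Emit:
{"fn": "apply_moves", "kwargs": {
  "plan": [
    [-0.058,-0.015,-0.02,0,-2.5,0,-1],
    [-0.116,-0.03,-0.04,0,-5,0,-1],
    [-0.174,-0.045,-0.06,0,-7.5,0,-1],
    [-0.232,-0.06,-0.08,0,-10,0,-1],
    [-0.29,-0.075,-0.1,0,-12.6,0,-1]
  ]
}}

```text
time: 0.78
tool_pos: [0.3854, -0.3397, 0.3123]
tool_rot: [-1.571, -0.0, -2.669]
contact_force: [0.7, -1.5, 0.3]
opening: 0.0916
```

Emit:
{"fn": "apply_moves", "kwargs": {
  "plan": [
    [-0.04,-0.01,-0.012,0,0,0,-1],
    [-0.071,-0.018,-0.022,0,0,0,-1],
    [-0.071,-0.018,-0.022,0,0,0,-1],
    [-0.071,-0.018,-0.022,0,0,0,-1],
    [-0.071,-0.018,-0.022,0,0,0,-1]
  ]
}}

```text
time: 1.4
tool_pos: [0.4365, -0.29, 0.3295]
tool_rot: [-1.571, -0.001, -2.671]
contact_force: [0.1, -0.1, -0.2]
opening: 0.0917
```

```bash
python3 - <<'E'
from h import *
s=robot.observe(); T=Ttool(s); i=cams.read_camera('wrist'); np.save('T1.npy',T); cv2.imwrite('pics/w1raw.png',i); print(s['tool_pos'],s['tool_rot'],s['time'],s['qpos'])
cv2.imwrite('pics/w1.png',cv2.resize(i,None,fx=1.4,fy=1.4,interpolation=cv2.INTER_CUBIC))
E
```

```text
[ 0.43654545 -0.28996819  0.32951581] [-1.57146301e+00 -5.75242381e-04 -2.67138036e+00] 1.4 [-7.32442889e-01  2.86634805e-01  1.35127033e+00 -2.97426718e-04
  1.50451655e+00  3.68161159e-01]
```

View pics/w1.png

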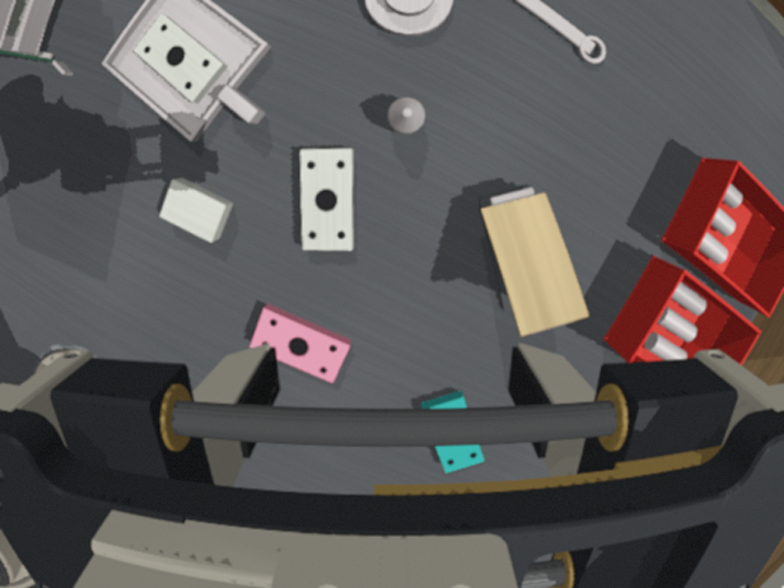

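```bash
cat >> h.py <<'E'
from scipy.optimize import least_squares
def refine(img,px,w=3):
    p=np.float32(px).reshape(-1,1,2).copy()
    return cv2.cornerSubPix(cv2.cvtColor(img,cv2.COLOR_BGR2GRAY),p,(w,w),(-1,-1),(3,30,.01)).reshape(-1,2)
def fit(n,px,M,x0,T=None,slope=0,dz=0):
    "x,y,yaw of object from points M (object frame) seen at px; slope about its y; dz = height of its origin"
    S=R.from_euler('y',-slope,degrees=True).as_matrix()
    def P(v): return (M@S.T)@R.from_euler('z',v[2]).as_matrix().T+[v[0],v[1],dz]
    f=least_squares(lambda v:(proj(n,P(v),T)-px).ravel(),x0)
    return f.x,np.sqrt(np.mean(f.fun**2))
def box(l,w,h): return np.array([[l,w,2*h],[l,-w,2*h],[-l,-w,2*h],[-l,w,2*h]])/2
E
python3 - <<'E'
from h import *
np.set_printoptions(precision=4,suppress=True)
i=cv2.imread('pics/w1raw.png');T=np.load('T1.npy')
def go(name,px,M,x0,**k):
    px=np.float64(px)/1.4; q=refine(i,px); print(name,'moved',np.round(np.linalg.norm(q-px,axis=1),1))
    for p in(px,q):
        v,e=fit('wrist',p,M,x0,T,**k); print('   ',v[:2],np.degrees(v[2]),'rms px',e)
# world: image up ~ +x-ish; which corner is +x,+y
go('ptop',[(302,149),(353,148),(353,250),(302,250)],box(.104,.052,.018),[.437,-.21,.47])
go('sheet',[(522,334),(588,316),(545,193),(482,208)],box(.13,.068,.006)[[1,0,3,2]],[.45,-.4,-2.4],slope=32,dz=.062)
for k,p,z in(('low',(175,56),.021),('flange',(408,0),.026)): print(k,onplane('wrist',np.array(p)/1.4,z,T))
go('low',[(216,95)],box(.1,.1,.1)[:1],[.5,0,1.3])
E
```

```text
ptop moved [1.7 1.1 1.3 0.7]
    [ 0.4374 -0.214 ] 25.708697874679896 rms px 0.2994857923604798
    [ 0.437  -0.2126] 26.02735358181705 rms px 0.22536610901155255
sheet moved [1.5 0.3 0.8 1.2]
    [ 0.4813 -0.4186] -137.60164893726133 rms px 0.4789598797074309
    [ 0.4808 -0.4178] -137.194220653522 rms px 0.16995846472197912
low [[0.51   0.0066 0.021 ]]
flange [[ 0.6557 -0.1943  0.026 ]]
low moved [2.7]
    [ 0.5263 -0.1548] 74.70099838960938 rms px 7.934214566159378e-07
    [ 0.5245 -0.1578] 74.71361290512262 rms px 2.4102485784916087e-06
```

```bash
python3 - <<'E'
from h import *
np.set_printoptions(precision=4,suppress=True)
T=np.load('T1.npy'); psi=np.radians(-137.2); o=np.array([.481,-.418,.062])
Rm=D(psi,np.radians(-32)); n=-Rm[:,1]; u=Rm[:,0]; w=Rm[:,2]
print('u',u,'n',n,'w',w)
for z in(.03,.06):
  for p in[(605,340),(622,243),(665,240)]:
    P=onplane('wrist',np.array(p)/1.4,z,T)[0]; d=P-o; print(z,P,'along u,w,n',d@u,d@w,d@n)
U=mv(o+.007*n+.08*n,Rm)
mv(o+.007*n,Rm,U)
E
```

```text
u [-0.6222 -0.5762  0.5299] n [0.3888 0.36   0.848 ] w [ 0.6794 -0.7337  0.    ]
0.03 [ 0.4428 -0.5586  0.03  ] along u,w,n 0.08783312265644651 0.0772533962997463 -0.09261793533809339
0.03 [ 0.5459 -0.5116  0.03  ] along u,w,n -0.0034178947209540546 0.11273301630290002 -0.03559797124841034
0.03 [ 0.5771 -0.5604  0.03  ] along u,w,n 0.005332340840527973 0.16975250621426857 -0.0410657252727675
0.06 [ 0.4472 -0.5381  0.06  ] along u,w,n 0.0892084219883213 0.06515639070493089 -0.05810196563942032
0.06 [ 0.5433 -0.4942  0.06  ] along u,w,n 0.004110692065546101 0.09824352997817266 -0.004927002293620813
0.06 [ 0.5723 -0.5398  0.06  ] along u,w,n 0.012270877058246019 0.15141805112070375 -0.010026051801469446
shift [-0.026   0.1938  0.1217] | 0.23 turn [  4.46 -15.44 -31.77]
shift [ 0.    0.08 -0.  ] | 0.08 turn [0. 0. 0.]
```

Emit:
{"fn": "apply_moves", "kwargs": {
  "plan": [
    [-0.0052,0.0388,0.0243,0.9,-3.1,-6.4,-1],
    [-0.0104,0.0775,0.0487,1.8,-6.2,-12.7,-1],
    [-0.0156,0.1163,0.073,2.7,-9.3,-19.1,-1],
    [-0.0208,0.155,0.0974,3.6,-12.4,-25.4,-1],
    [-0.026,0.1938,0.1217,4.46,-15.44,-31.77,-1]
  ]
}}

```text
time: 2.08
tool_pos: [0.5159, -0.3873, 0.135]
tool_rot: [-1.57, -0.562, -2.393]
contact_force: [0.1, -0.4, 0.7]
opening: 0.0914
```

Emit:
{"fn": "apply_moves", "kwargs": {
  "plan": [
    [0,0,0,0,0,0,-1],
    [0,0,0,0,0,0,-1],
    [0,0,0,0,0,0,-1],
    [0,0,0,0,0,0,-1],
    [0,0,0,0,0,0,-1]
  ]
}}

```text
time: 2.7
tool_pos: [0.5158, -0.3861, 0.1378]
tool_rot: [-1.567, -0.557, -2.395]
contact_force: [-0.4, 0.9, -0.2]
opening: 0.0922
```

```bash
python3 - <<'E'
from h import *
np.set_printoptions(precision=4,suppress=True)
s=robot.observe(); T=Ttool(s); i=cams.read_camera('wrist'); np.save('T2.npy',T); cv2.imwrite('pics/w2raw.png',i); print(s['tool_pos'],s['tool_rot'],s['qpos'],s['time'])
psi=np.radians(-137.2); o=np.array([.481,-.418,.062]);Rm=D(psi,np.radians(-32))
mv(o-.007*Rm[:,1],Rm,T)
print(proj('wrist',box(.13,.068,.006)@(R.from_euler('z',psi)*R.from_euler('y',-32,degrees=True)).as_matrix().T+o,T)*1.4)
cv2.imwrite('pics/w2.png',cv2.resize(i,None,fx=1.4,fy=1.4,interpolation=cv2.INTER_CUBIC))
E
```

```text
[ 0.5158 -0.3861  0.1378] [-1.5673 -0.5573 -2.3954] [-0.5199  0.773   1.1863 -0.5396  1.392   0.459 ] 2.7
shift [-0.0001  0.0823 -0.0005] | 0.082 turn [-0.18 -0.04 -0.07]
[[450.746  412.6764]
 [335.5119 412.8111]
 [325.2033 186.3874]
 [460.7068 186.2888]]
```

View pics/w2.png

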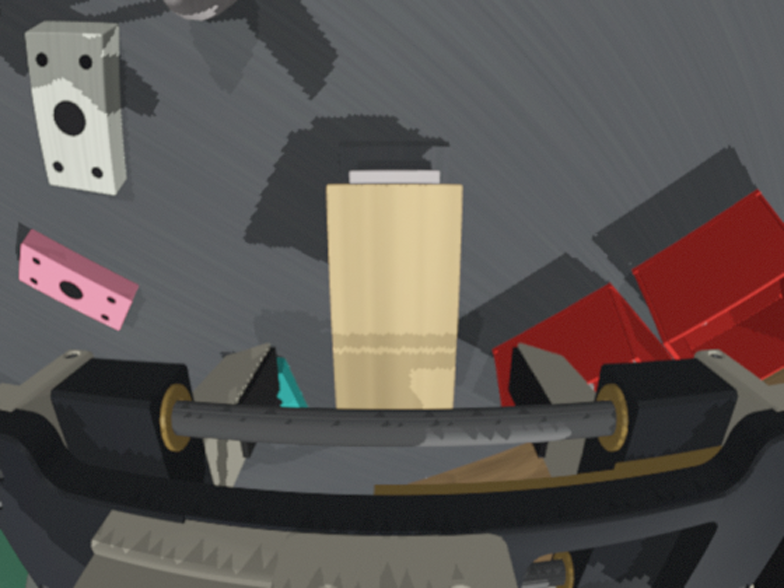

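Emit:
{"fn": "apply_moves", "kwargs": {
  "plan": [
    [0,0.02,0,0,0,0,-1],
    [0,0.04,0,0,0,0,-1],
    [0,0.06,0,0,0,0,-1],
    [0,0.075,0,0,0,0,-1],
    [0,0.081,0,0,0,0,-1]
  ]
}}

```text
time: 3.38
tool_pos: [0.4839, -0.4152, 0.0668]
tool_rot: [-1.571, -0.558, -2.393]
contact_force: [-0.3, -0.3, 1.0]
opening: 0.0919
```

Emit:
{"fn": "apply_moves", "kwargs": {
  "plan": [
    [0,0,0,0,0,0,-1],
    [0,0,0,0,0,0,0.2],
    [0,0,0,0,0,0,1],
    [0,0,0,0,0,0,1],
    [0,0,0,0,0,0,1]
  ],
  "squeeze": 12
}}

```text
time: 4.0
tool_pos: [0.4847, -0.415, 0.0678]
tool_rot: [-1.569, -0.558, -2.394]
contact_force: [1.0, 1.7, 2.5]
opening: 0.0675
```

Emit:
{"fn": "apply_moves", "kwargs": {
  "plan": [
    [0,0,0,0,0,0,1],
    [0,0,0,0,0,0,1],
    [0,-0.005,0,0,0,0,1],
    [0,-0.015,0,0,0,0,1],
    [0,-0.03,0,0,0,0,1]
  ]
}}

```text
time: 4.62
tool_pos: [0.4961, -0.404, 0.0933]
tool_rot: [-1.571, -0.558, -2.393]
contact_force: [-0.5, -0.2, 0.0]
opening: 0.0677
```

```bash
python3 - <<'E'
from h import *
i=cv2.imread('pics/w1raw.png');T=np.load('T1.npy')
a=topview(i,'wrist',.42,.60,-.13,.12,.021,3,T)
cv2.imwrite('pics/t1.png',a); print(a.shape)
E
```

```text
(540, 750, 3)
```

View pics/t1.png

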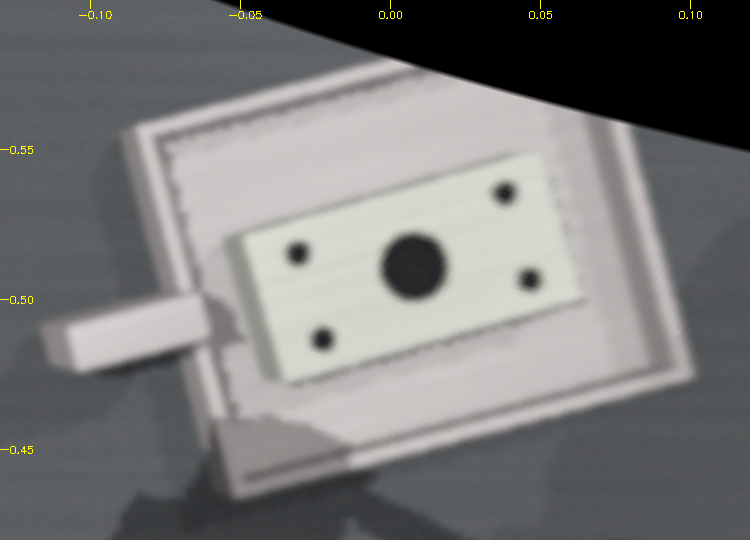

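```bash
python3 - <<'E'
from h import *
R1=D(np.radians(-106))
U=mv([.50,-.25,.17],R1); V=mv([.5113,.0091,.10],R1,U); mv([.5113,.0091,.028],R1,V)
E
```

```text
shift [-0.0506 -0.1221 -0.1102] | 0.172 turn [  8.69 -30.31  31.19]
shift [-0.2522  0.07   -0.0606] | 0.269 turn [0. 0. 0.]
shift [-0.     0.072 -0.   ] | 0.072 turn [0. 0. 0.]
```

Emit:
{"fn": "apply_moves", "kwargs": {
  "plan": [
    [-0.0051,-0.03,-0.01,1.2,-4.3,4.5,1],
    [-0.0152,-0.06,-0.033,2.9,-10.1,10.4,1],
    [-0.0278,-0.085,-0.061,4.8,-16.7,17.2,1],
    [-0.0405,-0.105,-0.088,6.8,-23.6,24.3,1],
    [-0.0506,-0.1221,-0.1102,8.69,-30.31,31.19,1]
  ]
}}

```text
time: 5.25
tool_pos: [0.5003, -0.2485, 0.1716]
tool_rot: [-1.567, 0.003, -1.844]
contact_force: [-0.8, 0.3, -1.1]
opening: 0.0674
```

Emit:
{"fn": "apply_moves", "kwargs": {
  "plan": [
    [-0.03,0.004,-0.007,0,0,0,1],
    [-0.085,0.015,-0.02,0,0,0,1],
    [-0.14,0.035,-0.034,0,0,0,1],
    [-0.195,0.05,-0.047,0,0,0,1],
    [-0.235,0.06,-0.057,0,0,0,1]
  ]
}}

```text
time: 5.88
tool_pos: [0.5097, -0.0061, 0.1098]
tool_rot: [-1.57, -0.0, -1.848]
contact_force: [0.8, -0.5, -1.0]
opening: 0.0676
```

Emit:
{"fn": "apply_moves", "kwargs": {
  "plan": [
    [-0.012,0.006,-0.003,0,0,0,1],
    [-0.017,0.01,-0.0036,0,0,0,1],
    [-0.017,0.01,-0.0036,0,0,0,1],
    [-0.017,0.01,-0.0036,0,0,0,1],
    [-0.017,0.01,-0.0036,0,0,0,1]
  ]
}}

```text
time: 6.5
tool_pos: [0.5112, 0.0078, 0.0997]
tool_rot: [-1.57, -0.0, -1.851]
contact_force: [-0.5, -0.5, -1.3]
opening: 0.068
```

```bash
python3 - <<'E'
from h import *
np.set_printoptions(precision=4,suppress=True)
s=robot.observe(); T=Ttool(s); print(s['tool_pos'],s['tool_rot'],s['opening'])
mv([.5113,.0091,.028],D(np.radians(-106)),T)
# sheet centre / plate low hole in pictures
i=cams.read_camera('wrist'); d=cams.read_camera('scene'); np.save('T3.npy',T); cv2.imwrite('pics/w3raw.png',i)
cv2.imwrite('pics/w3.png',cv2.resize(np.vstack([i[:300],cv2.resize(d[130:280,160:440],(560,300),interpolation=2)]),None,fx=1,fy=1))
b=box(.13,.068,.006)-[0,0,.007]; print('pred sheet corners top',proj('wrist',(T[:3,:3]@np.c_[b[:,0]+.0011,-b[:,2],b[:,1]].T).T+T[:3,3],T))
E
```

```text
[0.5112 0.0078 0.0997] [-1.5697 -0.0003 -1.8509] 0.06795372748743413
shift [-0.0013  0.0717 -0.0003] | 0.072 turn [-0.06 -0.05  0.02]
pred sheet corners top [[337.701  364.1987]
 [227.2582 364.2769]
 [208.519  146.4289]
 [357.0755 146.4719]]
```

View pics/w3.png

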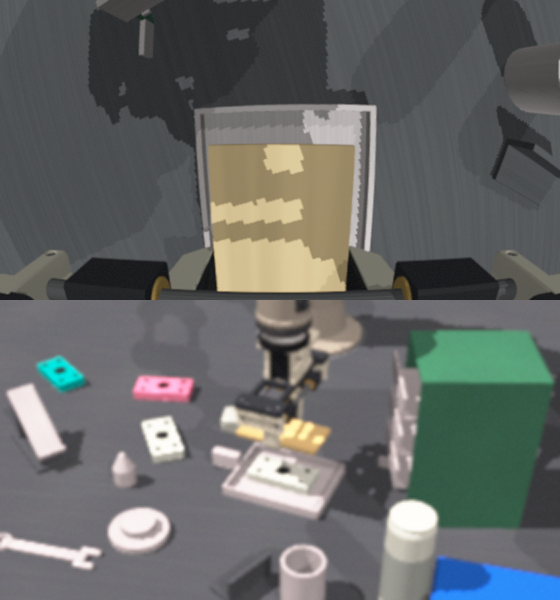

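Emit:
{"fn": "apply_moves", "kwargs": {
  "plan": [
    [-0.0013,0.02,0,0,0,0,1],
    [-0.0013,0.04,0,0,0,0,1],
    [-0.0013,0.055,0,0,0,0,1],
    [-0.0013,0.065,0,0,0,0,1],
    [-0.0013,0.07,0,0,0,0,1]
  ]
}}

```text
time: 7.22
tool_pos: [0.5114, 0.0098, 0.029]
tool_rot: [-1.57, -0.0, -1.85]
contact_force: [-0.1, -0.7, -1.2]
opening: 0.0679
```

Emit:
{"fn": "apply_moves", "kwargs": {
  "plan": [
    [0,0,0,0,0,0,1],
    [0,0.001,0,0,0,0,1],
    [0,0.0015,0,0,0,0,1],
    [0,0.0015,0,0,0,0,1],
    [0,0.0015,0,0,0,0,1]
  ]
}}

```text
time: 7.85
tool_pos: [0.5114, 0.0099, 0.0281]
tool_rot: [-1.57, -0.0, -1.85]
contact_force: [-0.1, 0.4, -1.1]
opening: 0.0674
```

Emit:
{"fn": "apply_moves", "kwargs": {
  "plan": [
    [0,0.0006,0,0,0,0,1],
    [0,0.0006,0,0,0,0,-0.5],
    [0,0.0006,0,0,0,0,-0.58],
    [0,0.0006,0,0,0,0,-0.58],
    [0,0.0006,0,0,0,0,-0.58]
  ]
}}

```text
time: 8.48
tool_pos: [0.5114, 0.0099, 0.0273]
tool_rot: [-1.57, -0.0, -1.85]
contact_force: [-0.1, -0.2, -0.3]
opening: 0.0724
```

Emit:
{"fn": "apply_moves", "kwargs": {
  "plan": [
    [0,0,0,0,0,0,-0.58],
    [0,-0.005,0,0,0,0,-0.58],
    [0,-0.02,0,0,0,0,-0.58],
    [0,-0.05,0,0,0,0,-1],
    [0,-0.1,0,0,0,0,-1]
  ]
}}

```text
time: 9.1
tool_pos: [0.5104, 0.01, 0.1283]
tool_rot: [-1.573, -0.001, -1.85]
contact_force: [0.2, -0.2, 0.2]
opening: 0.0875
```

Emit:
{"fn": "apply_moves", "kwargs": {
  "plan": [
    [0.04,-0.05,0,0,0,0,-1],
    [0.08,-0.1,0,0,0,0,-1],
    [0.1,-0.12,0,0,0,0,-1],
    [0.1,-0.12,0,0,0,0,-1],
    [0.1,-0.12,0,0,0,0,-1]
  ]
}}

```text
time: 9.72
tool_pos: [0.4833, -0.0855, 0.247]
tool_rot: [-1.571, 0.0, -1.85]
contact_force: [0.6, 1.0, 0.5]
opening: 0.0919
```

```bash
python3 - <<'E'
from h import *
np.set_printoptions(precision=4,suppress=True)
s=robot.observe(); T=Ttool(s); print(s['tool_pos'],s['tool_rot'])
i=cams.read_camera('wrist'); np.save('T4.npy',T); cv2.imwrite('pics/w4raw.png',i)
cv2.imwrite('pics/w4.png',topview(i,'wrist',.40,.64,-.12,.26,.02,2.1,T))
E
```

```text
[ 0.4833 -0.0855  0.247 ] [-1.5711  0.0001 -1.8497]
```

View pics/w4.png

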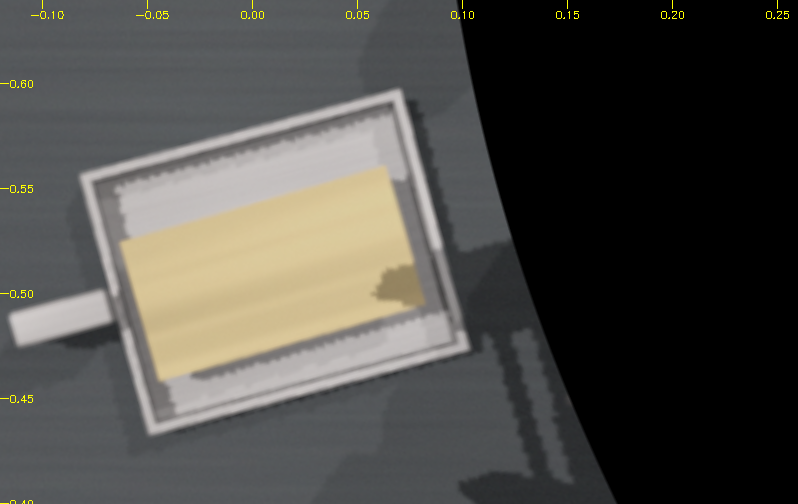

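```bash
python3 - <<'E'
from h import *
np.set_printoptions(precision=4,suppress=True)
T=np.load('T4.npy'); i=cv2.imread('pics/w4raw.png')
for nm,c,M,dz in(('sheet',[(120,241),(388,165),(425,305),(158,381)],box(.13,.068,.006),.021),('tray',[(80,176),(401,89),(470,350),(149,435)],box(.16,.13,.016),0)):
    c=np.array(c)/2100; px=proj('wrist',np.c_[.64-c[:,1],-.12+c[:,0],np.full(4,.02)],T)
    M=M[[3,0,1,2]]
    M=M*[1,-1,1] if 0 else M
    for p in(px,refine(i,px)):
        v,e=fit('wrist',p,M,[.51,.01,1.3],T,dz=dz); print(nm,v[:2],np.degrees(v[2]),e)
    M2=M.copy();M2[:,1]*=-1
    v,e=fit('wrist',px,M2,[.51,.01,1.3],T,dz=dz); print(nm,v[:2],np.degrees(v[2]),e)
# plate_top regrasp targets
mv([.437,-.213,.10],D(np.radians(26-180)))
E
```

```text
sheet [0.5098 0.0091] 73.85132088251595 42.97130946815205
sheet [0.5097 0.0088] 74.45759399352852 42.658498301174816
sheet [0.5099 0.0095] 74.31831871575591 0.2961978218978961
tray [0.5153 0.0096] 75.46862523275234 78.89947915226696
tray [0.5158 0.0092] 75.96939466047444 78.9466486474776
tray [0.5151 0.0112] 75.05470428929502 0.2207358411712232
shift [ 0.1355  0.1465 -0.0092] | 0.2 turn [ 0.07 48.05  0.02]
```

```bash
python3 - <<'E'
from h import *
np.set_printoptions(precision=4,suppress=True)
for f,t,c,hw in(('w1raw','T1',(326/1.4,200/1.4),(18,37)),('w2raw','T2',(69/1.4,118/1.4),(14,14)),('w1raw','T1',(175/1.4,56/1.4),(12,10))):
    i=cv2.imread(f'pics/{f}.png',0);T=np.load(t+'.npy');x0,y0=int(c[0]-hw[0]),int(c[1]-hw[1])
    m=(i[y0:y0+2*hw[1],x0:x0+2*hw[0]]<90).astype(np.uint8)
    n,l,s,ce=cv2.connectedComponentsWithStats(m)
    k=[j for j in range(1,n) if 8<s[j,4]<400]
    p=ce[k]+[x0,y0]; print(f,s[k][:,4]); print(onplane('wrist',p,.021 if hw[0]==12 else .018,T))
E
```

```text
w1raw [ 26  12  11 164  24  12  14]
[[ 0.4807 -0.179   0.018 ]
 [ 0.4623 -0.1815  0.018 ]
 [ 0.4757 -0.2087  0.018 ]
 [ 0.437  -0.2112  0.018 ]
 [ 0.3978 -0.1997  0.018 ]
 [ 0.398  -0.2134  0.018 ]
 [ 0.4113 -0.2406  0.018 ]]
w2raw []
[]
w1raw [119]
[[0.5106 0.0085 0.021 ]]
```

Emit:
{"fn": "apply_moves", "kwargs": {
  "plan": [
    [0.03,0.02,-0.002,0,9.6,0,-1],
    [0.06,0.045,-0.004,0,19.2,0,-1],
    [0.09,0.075,-0.006,0,28.8,0,-1],
    [0.115,0.105,-0.008,0,38.4,0,-1],
    [0.1355,0.13,-0.0092,0,48.05,0,-1]
  ]
}}

```text
time: 10.4
tool_pos: [0.4368, -0.2134, 0.1152]
tool_rot: [-1.573, -0.001, -2.693]
contact_force: [-0.2, -0.7, -0.9]
opening: 0.0916
```

```bash
python3 - <<'E'
from h import *
U=mv([.437,-.2115,.04],D(np.radians(26.3-180))); print(robot.observe()['tool_pos'])
E
```

```text
shift [-0.0011  0.0752 -0.0014] | 0.075 turn [ 0.13 -0.6   0.07]
[ 0.43681399 -0.21335103  0.11518269]
```

Emit:
{"fn": "apply_moves", "kwargs": {
  "plan": [
    [-0.001,0.025,-0.0014,0,-0.6,0,-1],
    [-0.001,0.055,-0.0014,0,-0.6,0,-1],
    [-0.001,0.08,-0.0014,0,-0.6,0,-1],
    [-0.001,0.095,-0.0014,0,-0.6,0,-1],
    [-0.001,0.1,-0.0014,0,-0.6,0,-1]
  ]
}}

```text
time: 11.02
tool_pos: [0.4377, -0.2115, 0.0163]
tool_rot: [-1.572, -0.001, -2.677]
contact_force: [0.3, -0.3, 0.1]
opening: 0.0918
```

Emit:
{"fn": "apply_moves", "kwargs": {
  "plan": [
    [0,0,0,0,0,0,-1],
    [0,0,0,0,0,0,0],
    [0,0,0,0,0,0,1],
    [0,0,0,0,0,0,1],
    [0,0,0,0,0,0,1]
  ],
  "squeeze": 30
}}

```text
time: 11.65
tool_pos: [0.438, -0.2124, 0.0176]
tool_rot: [-1.57, 0.0, -2.678]
contact_force: [0.0, -0.2, 0.3]
opening: 0.0562
```

Emit:
{"fn": "apply_moves", "kwargs": {
  "plan": [
    [0,0,0,0,0,0,1],
    [0,0,0,0,0,0,1],
    [0,-0.01,0,0,0,0,1],
    [0,-0.04,0,0,0,0,1],
    [0,-0.08,0,0,0,0,1]
  ]
}}

```text
time: 12.28
tool_pos: [0.4372, -0.2118, 0.0978]
tool_rot: [-1.573, -0.001, -2.678]
contact_force: [0.7, -0.3, -2.4]
opening: 0.0519
```

```bash
python3 - <<'E'
from h import *
R1=D(np.radians(-105.9)); x=R1[:,0]
U=mv([.5106,.009,.11],R1); mv([.5106,.009,.042],R1,U); print(robot.observe()['opening'],x)
E
```

```text
shift [-0.1644 -0.012  -0.1646] | 0.233 turn [ 1.200e-01 -4.753e+01  1.000e-02]
shift [ 0.     0.068 -0.   ] | 0.068 turn [0. 0. 0.]
0.05192439457462603 [-0.27395922 -0.96174131  0.        ]
```

Emit:
{"fn": "apply_moves", "kwargs": {
  "plan": [
    [-0.02,-0.02,-0.025,0,-9.5,0,1],
    [-0.055,-0.03,-0.06,0,-19,0,1],
    [-0.095,-0.03,-0.1,0,-28.5,0,1],
    [-0.135,-0.025,-0.135,0,-38,0,1],
    [-0.16,-0.015,-0.16,0,-47.5,0,1]
  ]
}}

```text
time: 12.9
tool_pos: [0.5101, 0.0046, 0.1129]
tool_rot: [-1.569, 0.0, -1.842]
contact_force: [0.2, -0.6, -2.2]
opening: 0.0514
```

Emit:
{"fn": "apply_moves", "kwargs": {
  "plan": [
    [0,0,0,0,0,0,1],
    [0,0,0,0,0,0,1],
    [0,0,0,0,0,0,1],
    [0,0,0,0,0,0,1],
    [0,0,0,0,0,0,1]
  ]
}}

```text
time: 13.52
tool_pos: [0.5095, 0.0018, 0.1125]
tool_rot: [-1.57, -0.0, -1.85]
contact_force: [-0.1, -0.1, -2.4]
opening: 0.0519
```

```bash
python3 - <<'E'
from h import *
R1=D(np.radians(-105.9)); s=robot.observe(); print(s['tool_pos'],s['tool_rot'],s['opening'])
i=cams.read_camera('wrist'); cv2.imwrite('pics/w5raw.png',i); np.save('T5.npy',Ttool(s))
mv([.5106,.009,.0445],R1,Ttool(s))
E
```

```text
[0.5094531  0.00179889 0.11253613] [-1.56989764e+00 -3.10521671e-04 -1.85000156e+00] 0.05189519417964015
shift [-0.0073  0.068  -0.0009] | 0.068 turn [-0.05 -0.1   0.02]
```

Emit:
{"fn": "apply_moves", "kwargs": {
  "plan": [
    [-0.003,0.015,-0.0005,0,0,0,1],
    [-0.007,0.035,-0.0009,0,0,0,1],
    [-0.0073,0.052,-0.0009,0,0,0,1],
    [-0.0073,0.062,-0.0009,0,0,0,1],
    [-0.0073,0.066,-0.0009,0,0,0,1]
  ]
}}

```text
time: 14.2
tool_pos: [0.5103, 0.0098, 0.0455]
tool_rot: [-1.571, -0.0, -1.849]
contact_force: [-0.4, -0.4, -3.3]
opening: 0.0519
```

Emit:
{"fn": "apply_moves", "kwargs": {
  "plan": [
    [0,0,0,0,0,0,1],
    [0,0.0006,0,0,0,0,1],
    [0,0.0012,0,0,0,0,1],
    [0,0.0016,0,0,0,0,1],
    [0,0.0016,0,0,0,0,1]
  ]
}}

```text
time: 14.82
tool_pos: [0.5107, 0.0096, 0.0449]
tool_rot: [-1.57, -0.0, -1.849]
contact_force: [-0.1, -0.0, -2.4]
opening: 0.0517
```

Still carrying the full weight; lower further in small steps.

Emit:
{"fn": "apply_moves", "kwargs": {
  "plan": [
    [0,0.0004,0,0,0,0,1],
    [0,0.0008,0,0,0,0,1],
    [0,0.0008,0,0,0,0,1],
    [0,0.0008,0,0,0,0,1],
    [0,0.0008,0,0,0,0,1]
  ]
}}

```text
time: 15.45
tool_pos: [0.5107, 0.0096, 0.0445]
tool_rot: [-1.57, -0.0, -1.849]
contact_force: [-2.8, -0.3, 5.4]
opening: 0.0517
```

Emit:
{"fn": "apply_moves", "kwargs": {
  "plan": [
    [0,0,0,0,0,0,-0.2],
    [0,0,0,0,0,0,-0.26],
    [0,0,0,0,0,0,-0.26],
    [0,0,0,0,0,0,-0.26],
    [0,0,0,0,0,0,-0.26]
  ]
}}

```text
time: 16.08
tool_pos: [0.5106, 0.0096, 0.0439]
tool_rot: [-1.57, -0.0, -1.849]
contact_force: [-0.8, -0.8, -0.4]
opening: 0.0577
```

Emit:
{"fn": "apply_moves", "kwargs": {
  "plan": [
    [0,-0.004,0,0,0,0,-0.26],
    [0,-0.015,0,0,0,0,-0.26],
    [0,-0.04,0,0,0,0,-0.26],
    [0,-0.08,0,0,0,0,-0.26],
    [0.02,-0.13,0,0,0,0,-0.26]
  ]
}}

```text
time: 16.7
tool_pos: [0.5047, -0.0089, 0.1755]
tool_rot: [-1.571, -0.0, -1.847]
contact_force: [0.7, 0.3, 0.4]
opening: 0.0577
```

Emit:
{"fn": "apply_moves", "kwargs": {
  "plan": [
    [0,-0.05,0,0,0,0,-0.26],
    [0.03,-0.1,0,0,0,0,-0.26],
    [0.05,-0.12,0,0,0,0,-0.26],
    [0.05,-0.12,0,0,0,0,-0.26],
    [0.05,-0.12,0,0,0,0,-0.26]
  ]
}}

```text
time: 17.32
tool_pos: [0.4909, -0.057, 0.2933]
tool_rot: [-1.572, 0.0, -1.849]
contact_force: [0.1, 0.5, -0.6]
opening: 0.0578
```

```bash
python3 - <<'E'
from h import *
s=robot.observe(); T=Ttool(s); print(s['tool_pos'],s['tool_rot'],s['time'])
i=cams.read_camera('wrist'); np.save('T6.npy',T); cv2.imwrite('pics/w6raw.png',i)
cv2.imwrite('pics/w6.png',cv2.resize(i[:330],None,fx=1.42,fy=1.42,interpolation=2))
E
```

```text
[ 0.49085209 -0.05696154  0.2932806 ] [-1.57152197e+00  9.70891293e-05 -1.84883060e+00] 17.325
```

View pics/w6.png

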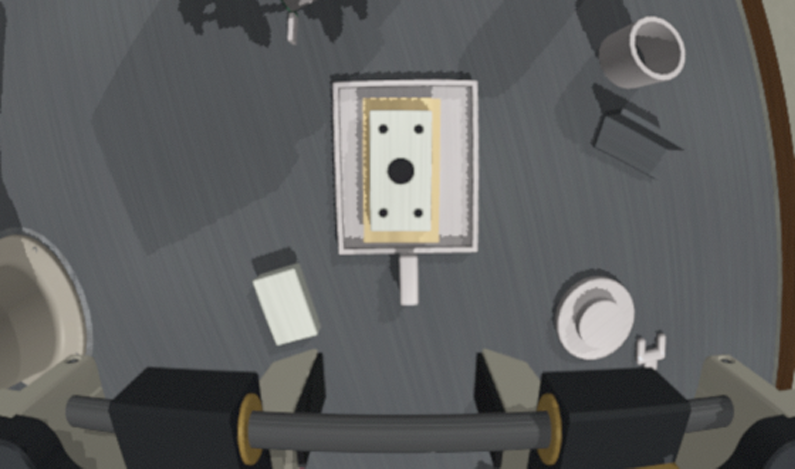

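```bash
python3 - <<'E'
from h import *
np.set_printoptions(precision=4,suppress=True)
T=np.load('T6.npy'); i=cv2.imread('pics/w6raw.png')
def go(nm,px,M,dz):
    px=np.array(px)/1.42; v,e=fit('wrist',px,M,[.51,.01,1.3],T,dz=dz); v2,e2=fit('wrist',refine(i,px),M,v,T,dz=dz); print(nm,v[:2],np.degrees(v[2]),e,'|',v2[:2],np.degrees(v2[2]),e2)
o=[0,1,2,3]; B=lambda *a: box(*a)
# picture: up = +x(tray), left = +y
go('tray',[(333,83),(477,82),(478,250),(340,254)],B(.16,.13,.016),0)
go('sheet',[(363,97),(440,97),(439,242),(363,242)],B(.13,.068,.006),.021)
go('top',[(371,110),(432,110),(432,232),(370,232)],B(.104,.052,.018),.027)
print(onplane('wrist',np.array([400,171])/1.42,.045,T), 'guide tip',onplane('wrist',np.array([293,38])/1.42,.018,T))
print('hnd top end', onplane('wrist',np.array([[409,304],[409,256]])/1.42,.034,T))
R2=D(np.radians(-105),np.radians(40)); mv([.475,-.14,.13],R2)
E
```

```text
tray [0.5163 0.0104] 75.37997936972683 0.5742046875853665 | [0.5156 0.0111] 75.11188807290345 0.14538739699679343
sheet [0.5104 0.0096] 73.91755763126189 0.3044862506760082 | [0.5104 0.0096] 73.91755814564715 0.3044853386701978
top [0.5101 0.0087] 73.88517133579387 0.44458530581953004 | [0.5088 0.0096] 75.03185661951916 0.7482814275189592
[[0.5091 0.009  0.045 ]] guide tip [[0.4504 0.1582 0.018 ]]
hnd top end [[ 0.4837 -0.1098  0.034 ]
 [ 0.4959 -0.0663  0.034 ]]
shift [0.0844 0.1629 0.0078] | 0.184 turn [-0.23 -0.9  40.  ]
```

Emit:
{"fn": "apply_moves", "kwargs": {
  "plan": [
    [0.017,0.02,0,0,0,8,-1],
    [0.034,0.05,0,0,0,16,-1],
    [0.051,0.09,0.004,0,0,24,-1],
    [0.068,0.13,0.006,0,-0.5,32,-1],
    [0.0844,0.1629,0.0078,0,-0.9,40,-1]
  ]
}}

```text
time: 18.0
tool_pos: [0.4754, -0.1405, 0.1293]
tool_rot: [-1.564, 0.703, -1.83]
contact_force: [0.2, -0.2, 0.0]
opening: 0.0919
```

Emit:
{"fn": "apply_moves", "kwargs": {
  "plan": [
    [0,0,0,0,0,0,-1],
    [0,0,0,0,0,0,-1],
    [0,0,0,0,0,0,-1],
    [0,0,0,0,0,0,-1],
    [0,0,0,0,0,0,-1]
  ]
}}

```text
time: 18.62
tool_pos: [0.4761, -0.1405, 0.1322]
tool_rot: [-1.561, 0.696, -1.827]
contact_force: [-0.1, 0.0, 0.3]
opening: 0.092
```

```bash
python3 - <<'E'
from h import *
s=robot.observe(); T=Ttool(s); print(s['tool_pos'],s['tool_rot'],s['time'],s['qpos'])
i=cams.read_camera('wrist'); np.save('T7.npy',T); cv2.imwrite('pics/w7raw.png',i)
cv2.imwrite('pics/w7.png',cv2.resize(i[:330],None,fx=1.42,fy=1.42,interpolation=2))
E
```

```text
[ 0.4760726  -0.14051988  0.1321757 ] [-1.5605285   0.69637615 -1.82657858] 18.625 [-0.80551077  0.56878934  1.70795334  0.60684806  1.31881192 -0.84004521]
```

View pics/w7.png

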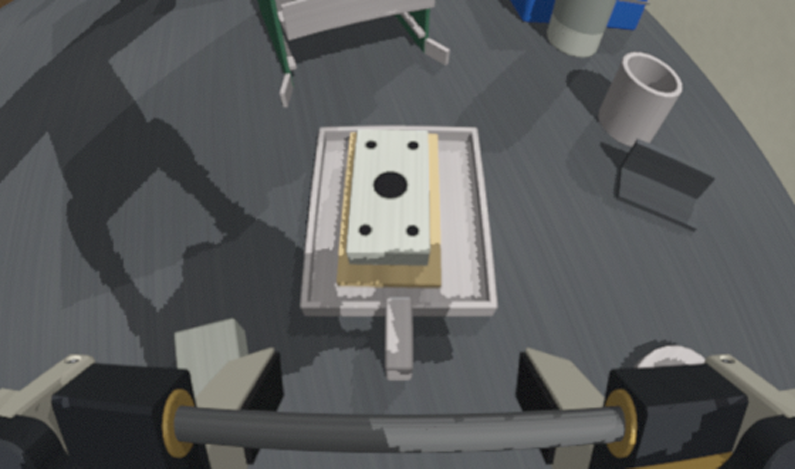

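```bash
python3 - <<'E'
from h import *
i=cv2.imread('pics/w7raw.png'); d=cv2.imread('pics/side0.png')
a=cv2.resize(i[0:80,180:325],None,fx=4,fy=4,interpolation=2)
b=cv2.resize(d[150:205,235:315],None,fx=5,fy=5,interpolation=2)
b=cv2.copyMakeBorder(b,0,0,0,a.shape[1]-b.shape[1],0)
cv2.imwrite('pics/g.png',np.vstack([a,b]))
E
```

```text
(no output)
```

View pics/g.png

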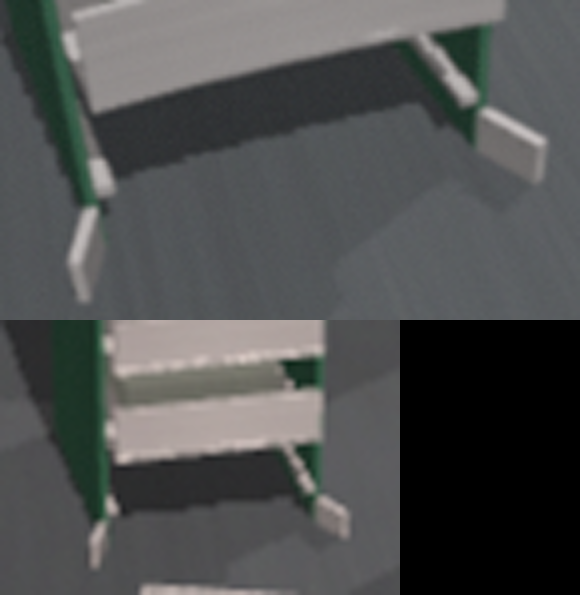

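```bash
python3 - <<'E'
from h import *
np.set_printoptions(precision=4,suppress=True)
T=np.load('T7.npy')
M=lambda w:np.array([[-.111,w,.018],[-.111,w,0],[-.111,-w,.018],[-.111,-w,0],[-.085,-.068,.018],[-.085,-.068,0],[-.085,.068,.018],[-.085,.068,0]])
pw=np.array([(72,262),(83,300),(544,142),(542,182),(482,105),(478,148),(97,205),(105,240)])/4+[180,0]
ps=np.array([(93,215),(95,247),(348,190),(346,217),(317,175),(316,200),(103,185)])/5+[235,150]
def res(n,px,T,v): 
    P=M(v[3])[:len(px)]@R.from_euler('z',v[2]).as_matrix().T+[v[0],v[1],0]; return (proj(n,P,T)-px).ravel()
for n,px,t in(('wrist',pw,T),('side',ps,None)):
    f=least_squares(lambda v:res(n,px,t,v),[.53,.3,1.4,.08]); v=f.x; e=np.array([np.cos(v[2]),np.sin(v[2])])
    print(n,v[:2],np.degrees(v[2]),'tip',v[3],'mouth',v[:2]-.085*e,'home tray',v[:2]-.001*e,'home handle',v[:2]-.108*e); print(f.fun.reshape(-1,2).round(1).tolist())
E
```

```text
wrist [0.5172 0.276 ] 96.2012740835398 tip 0.08231058460574937 mouth [0.5264 0.1915] home tray [0.5173 0.275 ] home handle [0.5288 0.1686]
[[0.3, -0.3], [0.0, 0.0], [0.5, 0.1], [-0.1, -0.1], [-1.1, 1.1], [-0.7, 0.1], [0.4, -0.7], [0.5, 0.4]]
side [0.5228 0.2836] 94.30578241852007 tip 0.08228024326046555 mouth [0.5291 0.1989] home tray [0.5228 0.2826] home handle [0.5309 0.1759]
[[-0.1, 0.0], [-0.4, -1.4], [-0.3, 0.3], [-0.0, -0.2], [-0.2, -0.1], [-0.1, -0.2], [1.1, 1.7]]
```

```bash
python3 - <<'E'
from h import *
R2=D(np.radians(75.1-180),np.radians(40)); p=np.array([.4881,-.0923,.026])
U=mv(p-.05*R2[:,1],R2); mv(p,R2,U); mv(p,R2)
E
```

```text
shift [ 0.0298  0.0632 -0.0013] | 0.07 turn [-0.42  0.16  0.08]
shift [ 0.    0.05 -0.  ] | 0.05 turn [0. 0. 0.]
shift [ 0.0298  0.1132 -0.0016] | 0.117 turn [-0.42  0.16  0.08]
```

Emit:
{"fn": "apply_moves", "kwargs": {
  "plan": [
    [0.015,0.03,-0.001,-0.2,0,0,-0.1],
    [0.0298,0.06,-0.0015,-0.4,0.1,0,-0.1],
    [0.0298,0.085,-0.0016,-0.4,0.1,0,-0.1],
    [0.0298,0.103,-0.0016,-0.4,0.1,0,-0.1],
    [0.0298,0.113,-0.0016,-0.4,0.1,0,-0.1]
  ]
}}

```text
time: 19.3
tool_pos: [0.4879, -0.092, 0.0251]
tool_rot: [-1.572, 0.698, -1.831]
contact_force: [1.2, -0.7, 0.5]
opening: 0.0512
```

Emit:
{"fn": "apply_moves", "kwargs": {
  "plan": [
    [0,0,0,0,0,0,-0.1],
    [0,0,0,0,0,0,0.3],
    [0,0,0,0,0,0,0.6],
    [0,0,0,0,0,0,0.8],
    [0,0,0,0,0,0,1]
  ],
  "squeeze": 20
}}

```text
time: 19.92
tool_pos: [0.4881, -0.093, 0.0256]
tool_rot: [-1.57, 0.697, -1.832]
contact_force: [-0.4, -1.7, 0.7]
opening: 0.0157
```

Emit:
{"fn": "apply_moves", "kwargs": {
  "plan": [
    [0,0,0,0,0,0,1],
    [0,0,0,0,0,0,1],
    [0,0,0,0,0,0,1],
    [0,0,0,0,0,0,1],
    [0,0,0,0,0,0,1]
  ],
  "squeeze": 45
}}

```text
time: 20.55
tool_pos: [0.4881, -0.093, 0.0255]
tool_rot: [-1.57, 0.697, -1.831]
contact_force: [2.0, -4.0, 4.2]
opening: 0.0159
```

```bash
python3 - <<'E'
from h import *
np.set_printoptions(precision=4,suppress=True)
s=robot.observe(); print(s['tool_pos'],s['tool_rot'],s['opening'],s['contact_force'],s['torque'])
e=np.radians(95.7); r=np.array([.518,.277]); h=r-.312*np.array([np.cos(e),np.sin(e)]); print(h)
T=Ttool(s); Rn=R.from_euler('z',20.6,degrees=True).as_matrix()@T[:3,:3]
mv([h[0],h[1],s['tool_pos'][2]],Rn,T)
i=cams.read_camera('wrist'); cv2.imwrite('pics/w8raw.png',i); np.save('T8.npy',T)
E
```

```text
[ 0.4881 -0.093   0.0255] [-1.5703  0.6974 -1.8314] 0.015888142481229238 [ 1.9844 -3.9595  4.2266] [-0.3523 -0.401  -0.5323]
[ 0.549  -0.0335]
shift [-0.0561  0.0471  0.0434] | 0.085 turn [-13.23 -15.79   0.01]
```

Emit:
{"fn": "apply_moves", "kwargs": {
  "plan": [
    [-0.004,0.0033,0.003,-0.9,-1.1,0,1],
    [-0.0095,0.0079,0.0073,-2.2,-2.6,0,1],
    [-0.0155,0.013,0.012,-3.6,-4.3,0,1],
    [-0.0215,0.0181,0.0167,-5.1,-6.1,0,1],
    [-0.027,0.0228,0.0208,-6.4,-7.6,0,1]
  ]
}}

```text
time: 21.22
tool_pos: [0.5166, -0.0649, 0.0256]
tool_rot: [-1.572, 0.696, -1.656]
contact_force: [-3.5, -10.9, 11.2]
opening: 0.0153
```

```bash
python3 - <<'E'
from h import *
s=robot.observe(); T=Ttool(s); yaw=np.degrees(np.arctan2(T[1,1],T[0,1])); print('heading',yaw,s['tool_pos'],s['contact_force'],s['opening'])
Rn=R.from_euler('z',95.7-yaw,degrees=True).as_matrix()@T[:3,:3]
mv([.549,-.0335,.0255],Rn,T)
E
```

```text
heading 85.23182710890953 [ 0.51655838 -0.06489954  0.02556515] [ -3.53821256 -10.93380142  11.22260466] 0.015294716995753594
shift [-0.0261  0.0218  0.0297] | 0.045 turn [-6.71 -8.03 -0.01]
```

Emit:
{"fn": "apply_moves", "kwargs": {
  "plan": [
    [-0.004,0.0033,0.0045,-1,-1.2,0,1],
    [-0.0095,0.0079,0.0108,-2.5,-3,0,1],
    [-0.0155,0.0127,0.0177,-4,-4.8,0,1],
    [-0.0215,0.0177,0.0245,-5.5,-6.6,0,1],
    [-0.0263,0.0213,0.0297,-6.7,-8,0,1]
  ]
}}

```text
time: 21.85
tool_pos: [0.5484, -0.0334, 0.0256]
tool_rot: [-1.574, 0.697, -1.474]
contact_force: [-3.7, -7.8, 3.7]
opening: 0.0155
```

Emit:
{"fn": "apply_moves", "kwargs": {
  "plan": [
    [0,0,0,0,0,0,1],
    [0,0,0,0,0,0,1],
    [0,0,0,0,0,0,1],
    [0,0,0,0,0,0,1],
    [0,0,0,0,0,0,1]
  ]
}}

```text
time: 22.48
tool_pos: [0.5488, -0.0325, 0.0256]
tool_rot: [-1.574, 0.699, -1.477]
contact_force: [-3.1, -2.3, 1.6]
opening: 0.0156
```

```bash
python3 - <<'E'
from h import *
s=robot.observe(); T=Ttool(s); yaw=np.degrees(np.arctan2(T[1,1],T[0,1])); print('heading',yaw,s['tool_pos'],s['contact_force'],s['opening'])
i=cams.read_camera('wrist'); cv2.imwrite('pics/w9raw.png',i); np.save('T9.npy',T)
a=cv2.resize(i[0:300,120:440],None,fx=2,fy=2,interpolation=2); cv2.imwrite('pics/w9.png',a)
E
```

```text
heading 95.6374109780657 [ 0.54877063 -0.03245865  0.02557117] [-3.09113694 -2.29838913  1.62204193] 0.015642631074205462
```

View pics/w9.png

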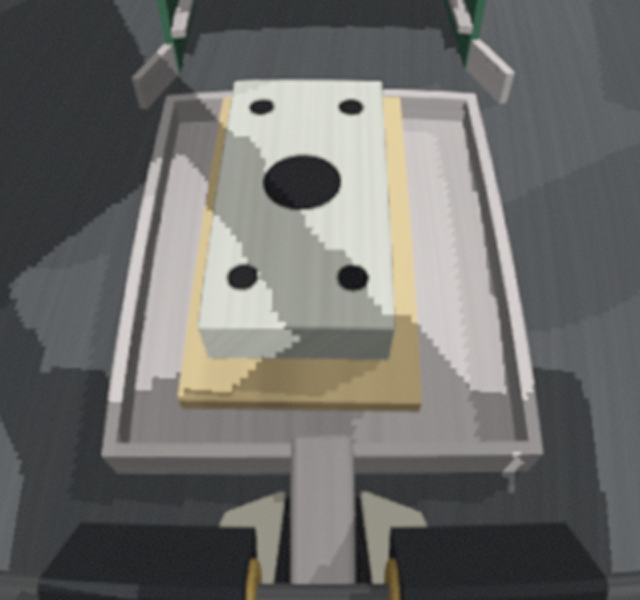

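```bash
python3 - <<'E'
from h import *
np.set_printoptions(precision=4,suppress=True)
T=np.load('T9.npy')
M=lambda w:np.array([[-.111,w,.018],[-.111,w,0],[-.111,-w,.018],[-.111,-w,0],[-.085,-.068,.018],[-.085,-.068,0],[-.085,.068,.018],[-.085,.068,0]])
pw=np.array([(135,82),(140,107),(513,72),(510,102),(470,40),(472,70),(173,45),(177,70)])/2+[120,0]
def res(v): return (proj('wrist',M(v[3])@R.from_euler('z',v[2]).as_matrix().T+[v[0],v[1],0],T)-pw).ravel()
f=least_squares(res,[.518,.277,1.67,.08],loss='soft_l1'); v=f.x; print('rack',v[:2],np.degrees(v[2]),v[3],f.fun.reshape(-1,2).round(1).tolist())
t,e=fit('wrist',np.array([(168,97),(477,93),(541,454),(104,456)])/2+[120,0],box(.16,.13,.016),[.54,.07,1.67],T); print('tray',t[:2],np.degrees(t[2]),e)
c,s=np.cos(v[2]),np.sin(v[2]); d=t[:2]-v[:2]; print('tray in rack frame',d[0]*c+d[1]*s,-d[0]*s+d[1]*c,np.degrees(t[2]-v[2]))
c,s=np.cos(t[2]),np.sin(t[2]); d=T[:2,3]-t[:2]; print('tcp in tray',d[0]*c+d[1]*s,-d[0]*s+d[1]*c)
E
```

```text
rack [0.5163 0.2756] 96.99390159773309 0.08272815320944374 [[-1.1, -1.1], [0.6, 1.5], [0.6, 0.6], [-1.9, 0.6], [0.7, -0.7], [-3.2, -0.9], [0.2, -0.8], [1.2, 1.6]]
tray [0.5375 0.0739] 95.56641499830302 1.2414757341479685
tray in rack frame -0.20272550549104962 0.0035031087268812856 -1.4274865994300656
tcp in tray -0.10696836080618485 -0.0008998577219267671
```

```bash
cat > go.py <<'E'
from h import *
import sys
np.set_printoptions(precision=4,suppress=True)
H=float(sys.argv[1]); g=float(sys.argv[2]); lat=float(sys.argv[3]) if len(sys.argv)>3 else 0 # heading deg, TCP distance before mouth (m), lateral to rack +y
M=np.array([.5266,.1913]); a=np.radians(96.5); e=np.array([np.cos(a),np.sin(a)]); n=np.array([-e[1],e[0]])
s=robot.observe(); T=Ttool(s); yaw=np.degrees(np.arctan2(T[1,1],T[0,1])); d=T[:2,3]-M
print('heading',round(yaw,2),'along',d@e,'lat',d@n,'z',T[2,3],'F along/lat/z',s['contact_force'][:2]@e,s['contact_force'][:2]@n,s['contact_force'][2],'tq',s['torque'],s['opening'],s['time'])
p=M-g*e+(lat-.0009)*n
mv([*p,.0257],R.from_euler('z',H-yaw,degrees=True).as_matrix()@T[:3,:3],T)
E
python3 go.py 96.5 .21; python3 - <<'E'
from h import *
T=np.load('T9.npy'); a=np.radians(96.5)
print(R.from_euler('z',.86,degrees=True).apply(T[:3,:3].T).shape, (R.from_euler('z',.86,degrees=True).as_matrix()@T[:3,:3]).T@np.array([np.cos(a),np.sin(a),0]))
E
```

```text
heading 95.63 along -0.22484981537860702 lat 0.003269414375140842 z 0.025603394363645386 F along/lat/z -0.919458489547033 2.563288300945241 2.1831185604455747 tq [-0.4908  0.2591  0.7184] 0.015598951688184596 22.525
shift [-0.0115  0.0095  0.0039] | 0.015 turn [-0.56 -0.66 -0.  ]
(3, 3) [-0.76562706  0.64327955 -0.00257526]
```

Emit:
{"fn": "apply_moves", "kwargs": {
  "plan": [
    [-0.001,0.0008,0.001,-0.1,-0.2,0,1],
    [-0.004,0.0033,0.0025,-0.3,-0.4,0,1],
    [-0.007,0.0058,0.0037,-0.56,-0.66,0,1],
    [-0.01,0.0082,0.004,-0.56,-0.66,0,1],
    [-0.0115,0.0095,0.004,-0.56,-0.66,0,1]
  ]
}}

```text
time: 23.15
tool_pos: [0.5528, -0.0184, 0.0256]
tool_rot: [-1.57, 0.696, -1.462]
contact_force: [0.0, -5.1, 0.3]
opening: 0.0154
```

Emit:
{"fn": "apply_moves", "kwargs": {
  "plan": [
    [-0.004,0.0034,0,0,0,0,1],
    [-0.009,0.0076,0,0,0,0,1],
    [-0.014,0.0118,0,0,0,0,1],
    [-0.019,0.016,0,0,0,0,1],
    [-0.024,0.0202,0,0,0,0,1]
  ]
}}

```text
time: 23.78
tool_pos: [0.5498, 0.0117, 0.0256]
tool_rot: [-1.569, 0.694, -1.462]
contact_force: [-0.1, -4.9, -2.2]
opening: 0.016
```

```bash
python3 go.py 96.5 .14
```

```text
heading 96.1 along -0.1810558958140977 lat -0.002680849542622782 z 0.02563499470815222 F along/lat/z -4.852495919940978 0.6705350836398357 -2.1933673684210166 tq [-1.1726 -0.0173  0.3235] 0.015979958259176336 23.775
shift [-0.0316  0.0262 -0.002 ] | 0.041 turn [-0.26 -0.31  0.  ]
```

Emit:
{"fn": "apply_moves", "kwargs": {
  "plan": [
    [-0.004,0.0033,-0.001,0,0,0,1],
    [-0.009,0.0074,-0.0018,-0.1,-0.2,0,1],
    [-0.014,0.0116,-0.0018,-0.26,-0.31,0,1],
    [-0.019,0.0158,-0.0018,-0.26,-0.31,0,1],
    [-0.024,0.02,-0.0018,-0.26,-0.31,0,1]
  ]
}}

```text
time: 24.4
tool_pos: [0.5431, 0.045, 0.0257]
tool_rot: [-1.572, 0.698, -1.454]
contact_force: [0.5, -2.9, -3.6]
opening: 0.0155
```

```bash
python3 go.py 96.5 .11
```

```text
heading 96.82 along -0.14720399944624948 lat 0.00011815643727803603 z 0.025679455232611434 F along/lat/z -2.936029894494477 -0.14011083108734934 -3.613856926973624 tq [-1.2338 -0.2906 -0.0699] 0.015453191979875991 24.4
shift [-0.0285  0.0239  0.0012] | 0.037 turn [0.21 0.24 0.  ]
```

Emit:
{"fn": "apply_moves", "kwargs": {
  "plan": [
    [-0.005,0.0042,0.0005,0,0,0,1],
    [-0.011,0.0092,0.001,0,0,0,1],
    [-0.017,0.0143,0.001,0.1,0.1,0,1],
    [-0.023,0.0193,0.001,0.1,0.1,0,1],
    [-0.0285,0.0239,0.001,0.1,0.1,0,1]
  ]
}}

```text
time: 25.02
tool_pos: [0.5399, 0.0822, 0.026]
tool_rot: [-1.572, 0.698, -1.456]
contact_force: [-0.4, -2.9, -4.5]
opening: 0.016
```

```bash
python3 go.py 96.5 .07
```

```text
heading 96.64 along -0.10990811818071465 lat -0.0008287340361168053 z 0.025977017263232004 F along/lat/z -2.7993220379870585 0.6995572081541584 -4.490707710309188 tq [-1.3432 -0.3495  0.0078] 0.01596622609442736 25.025
shift [-0.0304  0.0259  0.0001] | 0.04 turn [0.09 0.11 0.  ]
```

Emit:
{"fn": "apply_moves", "kwargs": {
  "plan": [
    [-0.005,0.0044,0,0,0,0,1],
    [-0.011,0.0095,0,0,0,0,1],
    [-0.018,0.0154,0,0,0,0,1],
    [-0.024,0.0206,0,0.1,0.1,0,1],
    [-0.0302,0.0259,0,0.1,0.1,0,1]
  ]
}}

```text
time: 25.65
tool_pos: [0.5354, 0.1217, 0.0256]
tool_rot: [-1.571, 0.698, -1.459]
contact_force: [0.4, -4.1, -3.4]
opening: 0.0157
```

```bash
python3 go.py 96.5 .035
```

```text
heading 96.46 along -0.07015562433696805 lat -0.0008248154202900296 z 0.025625149182591407 F along/lat/z -4.078502754451196 0.08433849198471415 -3.404843509848993 tq [-1.1768 -0.2623 -0.0343] 0.015717104563250997 25.65
shift [-0.027   0.0225  0.    ] | 0.035 turn [-0.02 -0.03 -0.  ]
```

Emit:
{"fn": "apply_moves", "kwargs": {
  "plan": [
    [-0.005,0.0042,0,0,0,0,1],
    [-0.011,0.0092,0,0,0,0,1],
    [-0.017,0.0142,0,0,0,0,1],
    [-0.022,0.0184,0,0,0,0,1],
    [-0.027,0.0225,0,0,0,0,1]
  ]
}}

```text
time: 26.28
tool_pos: [0.5314, 0.1565, 0.0256]
tool_rot: [-1.572, 0.698, -1.459]
contact_force: [-0.2, -4.1, -3.5]
opening: 0.0156
```

Emit:
{"fn": "apply_moves", "kwargs": {
  "plan": [
    [-0.0015,0.0013,0,0,0,0,1],
    [-0.003,0.0025,0,0,0,0,1],
    [-0.0045,0.0038,0,0,0,0,1],
    [-0.006,0.005,0,0,0,0,1],
    [-0.006,0.005,0,0,0,0,1]
  ]
}}

```text
time: 26.9
tool_pos: [0.5305, 0.1641, 0.0257]
tool_rot: [-1.572, 0.698, -1.459]
contact_force: [0.1, -1.1, -4.2]
opening: 0.0157
```

```bash
python3 go.py 96.5 .023
```

```text
heading 96.49 along -0.027503723835943607 lat -0.0008153837595974128 z 0.02568202883362919 F along/lat/z -1.058953637359158 0.059972689726332136 -4.16096417720658 tq [-1.1016 -0.3068 -0.0225] 0.015717727494263936 26.9
shift [-0.0035  0.0029  0.0001] | 0.005 turn [-0.01 -0.01 -0.  ]
```

Emit:
{"fn": "apply_moves", "kwargs": {
  "plan": [
    [-0.0008,0.0006,0,0,0,0,1],
    [-0.0016,0.0013,0,0,0,0,1],
    [-0.0024,0.002,0,0,0,0,1],
    [-0.0031,0.0026,0,0,0,0,1],
    [-0.0031,0.0026,0,0,0,0,1]
  ]
}}

```text
time: 27.52
tool_pos: [0.5301, 0.168, 0.0257]
tool_rot: [-1.571, 0.698, -1.459]
contact_force: [0.6, -1.4, -4.2]
opening: 0.0158
```

Emit:
{"fn": "apply_moves", "kwargs": {
  "plan": [
    [-0.0008,0.0006,0,0,0,0,1],
    [-0.0012,0.001,0,0,0,0,1],
    [-0.0015,0.0013,0,0,0,0,1],
    [-0.0015,0.0013,0,0,0,0,1],
    [-0.0015,0.0013,0,0,0,0,1]
  ]
}}

```text
time: 28.15
tool_pos: [0.5306, 0.169, 0.0257]
tool_rot: [-1.57, 0.697, -1.458]
contact_force: [1.3, -6.8, -3.4]
opening: 0.0155
```

Emit:
{"fn": "apply_moves", "kwargs": {
  "plan": [
    [-0.0008,0.0006,0,0,0,0,1],
    [-0.0012,0.001,0,0,0,0,1],
    [-0.0012,0.001,0,0,0,0,1],
    [-0.0012,0.001,0,0,0,0,1],
    [-0.0012,0.001,0,0,0,0,1]
  ]
}}

```text
time: 28.78
tool_pos: [0.5313, 0.1694, 0.0257]
tool_rot: [-1.567, 0.695, -1.457]
contact_force: [1.9, -13.0, -1.6]
opening: 0.0155
```

```bash
python3 go.py 96.5 .020; python3 - <<'E'
from h import *
i=cams.read_camera('wrist'); cv2.imwrite('pics/w10raw.png',i); np.save('T10.npy',Ttool())
E
```

```text
heading 96.19 along -0.022343002131167487 lat -0.002228284923367856 z 0.025680540164938592 F along/lat/z -13.119445859908673 -0.38851755593933845 -1.572336972642126 tq [-2.1741 -0.1769  0.4237] 0.015479337061680157 28.775
shift [-0.0018  0.0015 -0.0013] | 0.003 turn [-0.2  -0.24  0.  ]
```

Emit:
{"fn": "apply_moves", "kwargs": {
  "plan": [
    [-0.0008,0.0006,-0.0004,0,0,0,1],
    [-0.0014,0.0012,-0.0008,-0.2,-0.24,0,1],
    [-0.0014,0.0012,-0.001,-0.2,-0.24,0,1],
    [-0.0014,0.0012,-0.001,-0.2,-0.24,0,1],
    [-0.0014,0.0012,-0.001,-0.2,-0.24,0,1]
  ]
}}

```text
time: 29.45
tool_pos: [0.5316, 0.1695, 0.0257]
tool_rot: [-1.564, 0.692, -1.452]
contact_force: [4.4, -21.1, -1.0]
opening: 0.0158
```

```bash
python3 go.py 96.5 .020
```

```text
heading 96.21 along -0.022193804527947933 lat -0.0024958371557389533 z 0.02567502041096153 F along/lat/z -21.450077583621862 -1.999316723124052 -0.9573601541322008 tq [-2.9259 -0.3238  0.1785] 0.015782968204699772 29.45
shift [-0.0017  0.0014 -0.0016] | 0.003 turn [-0.19 -0.22  0.  ]
```

Emit:
{"fn": "apply_moves", "kwargs": {
  "plan": [
    [0.0012,-0.001,0,0,0,0,1],
    [0.0023,-0.0019,0,0,0,0,1],
    [0.0023,-0.0019,0,0,0,0,1],
    [0.0023,-0.0019,0,0,0,0,0.5],
    [0.0023,-0.0019,0,0,0,0,0.2]
  ]
}}

```text
time: 30.08
tool_pos: [0.5286, 0.1708, 0.0261]
tool_rot: [-1.572, 0.7, -1.453]
contact_force: [0.8, -0.2, 0.1]
opening: 0.0289
```

Emit:
{"fn": "apply_moves", "kwargs": {
  "plan": [
    [0,0,0,0,0,0,0.2],
    [0,0,0,0,0,0,0.2],
    [0,-0.015,0,0,0,0,0.2],
    [0,-0.045,0,0,0,0,0.2],
    [0.01,-0.09,0,0,0,0,0.2]
  ]
}}

```text
time: 30.7
tool_pos: [0.5361, 0.1047, 0.0893]
tool_rot: [-1.573, 0.698, -1.453]
contact_force: [1.5, 0.1, 0.2]
opening: 0.0366
```

```bash
python3 go.py 96.5 .020;python3 - <<'E'
from h import *
np.set_printoptions(precision=4,suppress=True)
s=robot.observe(); T=Ttool(s); i=cams.read_camera('wrist'); cv2.imwrite('pics/w11raw.png',i); np.save('T11.npy',T)
# refined view of the handle/back wall: predicted tray-home corners of the rear rim and the handle end
for H in (96.5,):
    a=np.radians(H); e=np.array([np.cos(a),np.sin(a),0]); n=np.array([-e[1],e[0],0]); M=np.array([.5266,.1913,0])
    P=np.array([M+(.004)*e+65*.001*n+[0,0,.016],M+.004*e-.065*n+[0,0,.016],M-.042*e+.008*n+[0,0,.034],M-.042*e-.008*n+[0,0,.034]])
    p=proj('wrist',P,T); q=refine(i,p,5); print(p,q); print(onplane('wrist',q[2:],.034,T), P[2:])
E
```

```text
heading 96.94 along -0.08707807257393635 lat 0.00033903802660940067 z 0.089270100117365 F along/lat/z -0.09044931489287546 -1.5173070383793887 0.16357599836435835 tq [-0.3733 -0.1957 -0.0181] 0.03659510735286542 30.7
shift [-0.0105  0.0918  0.0017] | 0.092 turn [0.28 0.34 0.  ]
[[205.8257 180.7502]
 [361.4312 181.3469]
 [272.4364 225.8429]
 [294.8987 225.9274]] [[205.8257 180.7502]
 [361.4312 181.3469]
 [272.6456 225.2736]
 [294.5135 225.152 ]]
[[0.5235 0.1491 0.034 ]
 [0.539  0.151  0.034 ]] [[0.5234 0.1487 0.034 ]
 [0.5393 0.1505 0.034 ]]
```

```bash
python3 - <<'E'
from h import *
a=np.radians(96.5); e=np.array([np.cos(a),np.sin(a),0]); M=np.array([.5266,.1913,0])
mv(M-.24*e+[0,0,.06],D(a-np.pi,np.radians(50)))
E
```

```text
shift [ 0.1343 -0.0695 -0.0029] | 0.151 turn [-0.15  0.32 10.23]
```

Emit:
{"fn": "apply_moves", "kwargs": {
  "plan": [
    [0.02,-0.025,0,0,0,0,0.2],
    [0.05,-0.045,0,0,0,2,0.2],
    [0.085,-0.06,0,0,0,5,0.2],
    [0.115,-0.068,0,0,0,8,0.2],
    [0.1343,-0.0695,0,0,0,10,0.2]
  ]
}}

```text
time: 31.38
tool_pos: [0.5542, -0.0439, 0.055]
tool_rot: [-1.571, 0.873, -1.455]
contact_force: [0.1, -0.2, -0.2]
opening: 0.0367
```

Emit:
{"fn": "apply_moves", "kwargs": {
  "plan": [
    [0,0,0,0,0,0,0.2],
    [0,0,0,0,0,0,0.2],
    [0,0,0,0,0,0,0.2],
    [0,0,0,0,0,0,0.2],
    [0,0,0,0,0,0,0.2]
  ]
}}

```text
time: 32.0
tool_pos: [0.554, -0.041, 0.0555]
tool_rot: [-1.571, 0.872, -1.452]
contact_force: [-0.4, 0.1, 0.3]
opening: 0.0368
```

```bash
python3 - <<'E'
from h import *
np.set_printoptions(precision=4,suppress=True)
s=robot.observe(); T=Ttool(s); print(s['tool_pos'],s['tool_rot'],s['contact_force'])
i=cams.read_camera('wrist'); cv2.imwrite('pics/w12raw.png',i)
a=np.radians(96.5); e=np.array([np.cos(a),np.sin(a),0]); n=np.array([-e[1],e[0],0]); M=np.array([.5266,.1913,0])
O=M+.084*e
pt=lambda x,y,z:O+x*e+y*n+[0,0,z]
d={'sheet':[pt(-.0035-.065,.005+k*.034,z) for k in(1,-1) for z in(.027,.021)],'top':[pt(-.0036-.052,.0054+k*.026,z) for k in(1,-1) for z in(.045,.027)],'jut':[M-.02*e+[0,0,.07]],'handle':[pt(-.126,k*.008,.034) for k in(1,-1)]}
for k,P in d.items(): p=proj('wrist',np.array(P),T); q=refine(i,p,4); print(k,p.round(1).tolist(),q.round(1).tolist())
# colour profile up the middle of the stack: column through stack centre
c=proj('wrist',np.array([pt(-.0685,.005,.024)]),T)[0].round().astype(int); print(c); print([(r,*i[r,c[0]]) for r in range(c[1]-30,c[1]+22,2)])
hs=cv2.cvtColor(i,cv2.COLOR_BGR2HSV); m=((hs[...,0]>12)&(hs[...,0]<28)&(hs[...,1]>60)&(hs[...,2]>30)).astype(np.uint8); m[:c[1]-40]=0;m[c[1]+25:]=0
k,l,st,ce=cv2.connectedComponentsWithStats(m); print('tan blobs',[x.tolist() for x in st[1:] if x[4]>20])
E
```

```text
[ 0.554  -0.041   0.0555] [-1.5707  0.8722 -1.4521] [-0.3802  0.097   0.2948]
sheet [[245.9, 57.8], [246.3, 62.4], [309.3, 57.7], [309.0, 62.3]] [[244.8000030517578, 60.599998474121094], [244.8000030517578, 60.599998474121094], [309.29998779296875, 57.70000076293945], [309.0, 62.29999923706055]]
top [[252.9, 38.0], [253.8, 51.9], [301.6, 37.8], [301.0, 51.8]] [[253.5, 38.20000076293945], [252.89999389648438, 51.20000076293945], [299.29998779296875, 38.70000076293945], [299.6000061035156, 51.900001525878906]]
jut [[282.2, 37.2]] [[284.20001220703125, 38.29999923706055]]
handle [[273.5, 81.7], [290.8, 81.7]] [[274.5, 83.19999694824219], [290.3999938964844, 83.5]]
[278  60]
[(30, np.uint8(179), np.uint8(180), np.uint8(185)), (32, np.uint8(179), np.uint8(181), np.uint8(186)), (34, np.uint8(190), np.uint8(191), np.uint8(196)), (36, np.uint8(199), np.uint8(200), np.uint8(205)), (38, np.uint8(163), np.uint8(166), np.uint8(167)), (40, np.uint8(117), np.uint8(123), np.uint8(122)), (42, np.uint8(119), np.uint8(125), np.uint8(123)), (44, np.uint8(115), np.uint8(122), np.uint8(119)), (46, np.uin
[... 241 characters left out ...]
), (56, np.uint8(107), np.uint8(144), np.uint8(160)), (58, np.uint8(150), np.uint8(167), np.uint8(178)), (60, np.uint8(209), np.uint8(210), np.uint8(215)), (62, np.uint8(210), np.uint8(211), np.uint8(216)), (64, np.uint8(210), np.uint8(211), np.uint8(216)), (66, np.uint8(210), np.uint8(211), np.uint8(216)), (68, np.uint8(210), np.uint8(211), np.uint8(216)), (70, np.uint8(211), np.uint8(212), np.uint8(217)), (72, np.uint8(211), np.uint8(212), np.uint8(216)), (74, np.uint8(211), np.uint8(213), np.uint8(217)), (76, np.uint8(211), np.uint8(213), np.uint8(216)), (78, np.uint8(212), np.uint8(213), np.uint8(218)), (80, np.uint8(212), np.uint8(213), np.uint8(217))]
tan blobs [[246, 39, 62, 24, 727]]
```

```bash
python3 -c "
from cell import robot
print(robot.hand_in())"
```

```text
the job is handed in; nothing more can be done
None
```

I laid the plywood sheet on the plate in the tray and set the white plate, not the pink or turquoise one, on top. I then slid the tray by its handle into the bottom slot with the gripper leaned back 40°. The job was handed in at about 32 s with the gripper clear of everything.

**Stacking:** Before the slide, the two plates and the sheet were centred within about 1.5 mm of each other. They were lined up to within about 0.5°, though a second corner fit put the top plate about 1° off.

**Fully home:** The tray stopped moving under a 21 N push. After I let go, the handle end was within about 0.5 mm of where it should be when home. A later look from farther back put the handle about 1–2 pixels off.

**Stack in the slot:** I had used up the picture viewings, so I checked the last pictures only by numbers. The rear edges of the sheet and the top plate were within about 1–2 pixels of prediction, but one sheet corner gave no clean reading.

**Disagreements:** The cameras disagreed on the rack by up to 7 mm in position, and heading estimates ran from 94.3° to 97.0°. I steered at 96.5°. The tray went in without noticeable side force, and the handle moved sideways about 1.5 mm as the nose met the stop.

I did not re-check the bystander objects at the end. No unexpected contact showed in the force readings.

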